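# Park the grill press on its rest against two dowels and the end stop

### The job

Lift the grill press by its knob and lay it flat on the wooden rest, clear of the end stop; push it back until it bears on both steel dowels. Keeping it against them, slide it to the left along the dowels until it also bears on the end stop, so that it presses on all three at once for a moment, then let go and leave it there. Press only by feel: firmly enough that it squares up (10 to 15 N), but never with more than 25 N on a dowel or the stop, and do not disturb the things standing around.

Things in the scene. Friction and masses are not known exactly. Their poses are not given: they have to be found in the camera images.
- press_knob (a point): Centre of the round upright wooden knob of the grill press, 36 mm above the plate's underside, over its middle. The knob is a straight cylinder 24 mm across; its grip reaches from 14 to 57 mm above the underside. Axes as for the press. A grip of 25 N carries it safely; in a light grip (about 10 N) the plate can turn about the knob and square itself against the dowels.
- rest: Fixed wooden slab, 120 mm (x) by 210 mm (y), 15 mm thick; origin at the centre of its underside on the worktop, x away from the robot to the dowel side, y to the left. Home, the plate's middle is at x = +4 mm. A plate laid with its middle at x = -10, y = -20 mm is clear of dowels and stop. The end stop: see dowel_left.
- dowel_left: Polished steel dowel (slippery) 12 mm across, 26 mm high, upright on the rest's top at x = +45, y = +40 mm; origin at its foot. Beyond it on the slab's left end is the end stop, a wooden block 36 x 14 x 22 mm high at x = -8 mm. Its metal face pad looks toward the rest's -y and lies anywhere from y = +60 to +85 mm, other at each start and not measured: feel for it.
- dowel_right: The other such dowel, at the rest's x = +45 mm, y = -40 mm; origin at the foot of its axis. The fronts of both dowels touch the plate's long back edge when it is home. Pushed hard by its high knob the plate tends to tip: bear down on it a little, about 4 N, while pushing.
- press: Grill press: loose dark iron plate, 70 mm (x) by 140 mm (y), 10 mm thick, about 0.55 kg, knob in the middle; origin at the centre of its underside, z up. It starts flat on the worktop, yaw near +pi/2, a quarter turn from how it lies home (long side along the rest's y; either end may go left). Sliding it over the rest takes 3 to 7 N if it is not pressed down.
- garlic: Bystander: garlic bulb, 48 mm across, 51 mm high, right of the rest; origin at the centre of its underside. Leave it alone.
- matchbox_1: Bystander: matchbox, 36 x 54 x 15 mm, behind the press's starting place; origin at the centre of its underside. Leave it alone.
- tomato: Bystander: tomato, 74 mm across, 69 mm high, right of the rest, nearer the robot; origin at the centre of its underside. Leave it alone.

How it is judged:
By the outcome, as a careful person would: the job done as asked, in the order asked, and still so for the second after the job is handed in, with the robot touching nothing.
It also fails if it takes over 72 s, if anything falls off the work surface, if the arm or the gripper's body presses on something with over 40 N, if the wrist force passes 120 N, or if a joint passes its speed limit or range.

### The arm

A 6-joint arm with a two-finger parallel gripper is mounted at the origin on a cart in front of the work surface, level with it; the furniture and walls round the work are solid. World frame = base frame: x ahead of the robot, y to its left, z up, the work surface at z = 0. Lengths are in m, angles in rad, forces in N, time in s.
With the tool pointing down it reaches from about 0.35 to 0.975 m from the base axis. Payload 4.9 kg.
Tool frame: the origin (TCP) lies at the very end of the fingers, on their centre line; the grasp point (between the pads) lies 19 mm behind it; z points along the fingers, y is the line along which they close (so a half turn about z gives the same grasp; the last joint's range is limited). The gripper opens to 85 mm and grips with 20 to 120 N. Pads are 22 mm wide; open, the fingers measure 114 mm over their backs; the gripper's body (76 mm by 85 mm) begins 54 mm behind the grasp point. The pads swing forward as they close: fully open they stand 13 mm farther back than shut.
Start: joints at [1.156, 0.053, 1.613, -0, 1.476, -0.119], TCP at [0.182, 0.598, 0.231] pointing down, gripper open.
Joint ranges: [-3.01, 3.01], [-1.01, 2.22], [0.06, 2.58], [-1.02, 4.17], [0.09, 2.62], [-3.14, 3.14]. Speed limits (rad/s): [2.57, 2.57, 3.14, 3.14, 3.14, 3.14].

### API

Orientations are given as a unit quaternion [w, x, y, z].
In Python, from plant import manip gives the robot as it stands.
- The arm moves only by the tool move_arm, never from a script. Its argument "plan" is a list that holds one entry, the list of rows, each a list of 7 numbers: the shift along the tool's x, y, z as a fraction of full scale, then the turn, a rotation vector about the tool's x, y, z as a fraction of full scale, then the closure, from 0 (fully open) to 1 (shut). In form: [[[dx, dy, dz, wx, wy, wz, fingers], ...]]. A call has exactly 10 rows; each row shifts and turns the commanded pose from where the row before left it, along the tool's axes as they then stand; what a row does not reach is not made up. Full scale, the value 1, is 0.12 m for a shift and 0.15 rad for a turn. A row lasts 1/8 s, in which the tool goes at most 62.5 mm and 10.7 degrees, less where a joint would pass 70% of its speed; a pose out of reach is approached as far as the arm can. A call with a number of a shift or a turn outside -1 to 1 is refused whole. A call with a gripper value outside its range is refused whole. The fingers move at their own pace and stop on an object; the grip force is fixed at half the most. Time passes only in rows, so rows that do not move let the fingers close, or fill a call up. It gives the time, the measured TCP pose, the force, the opening and the grip force at its end, in the units of the state.
- manip.state(): the state, without advancing time (a new reading comes with each control period).
- manip.grab_frame(name): name is "scene" or "top" or "wrist"; returns a dict with "pixels" (400x640x3 uint8, blue, green, red), "depth" (400x640 float32, m along the optical axis (not along the pixel's ray), 0 where there is no reading), "vfov" (degrees; the focal length in pixels is half the picture's height over the tangent of half this angle, whatever the lens; pixels are square), "cx", "cy" (the principal point, pixels), "view" (4x4, takes a point from world to camera coordinates). Camera axes: x right, y down, z forward; pixel columns grow to the right and rows downward; lengths in m; the calibration is good to about 2 mm. A picture is of the moment at which its call begins.
- manip.job_done(): hands the job in; it is judged then, once.
The state is a dict: "time": time; "joint_pos": joint angles; "joint_vel": joint speeds; "joint_efforts": joint torques, N m; "tool_pos": TCP position; "tool_rot": TCP orientation; "contact_force": force on the tool from outside, world axes, zero at the start; "ft_torque": the same for the moment, N m; "gripper_width": opening from 0.0 (shut) to 1.0 (fully open); "grasp_force": force on a finger pad.
Only numpy, scipy, OpenCV 4.12 (cv2) and the standard library are available. Lean on these libraries where they do the work, as an engineer would, in place of code of your own. Each camera call takes 0.05 s, during which the arm holds its last target. There are 200 camera calls.

## Working session

There is one attempt and no reset: what is moved stays moved. The work goes in short steps, Python scripts to look and compute and a tool call to move; the robot and the scene stay as the last step left them, time stands still between calls to the robot, and variables do not carry over. Pictures are saved under pics/ and viewed, at most 10 in all, crops included, and the job is handed in when it is done.

Besides the shell and the picture viewer there is one more tool, called as name(argument=value, ...), one argument or row to a line, values as JSON. move_arm: Moves the arm, as the interface text tells. Its arguments: {"type":"object","properties":{"plan":{"type":"array"}},"required":["plan"]}

```bash
mkdir -p pics
cat > h.py <<'E'
import numpy as np, cv2
from plant import manip
def cam(n):
    f=manip.grab_frame(n); f["f"]=200/np.tan(np.radians(f["vfov"])/2); f["view"]=np.array(f["view"]); return f
def ray(f,u,v,z):
    V=f["view"];R=V[:3,:3];c=-R.T@V[:3,3]
    d=R.T@np.array([(u-f["cx"])/f["f"],(v-f["cy"])/f["f"],1]); return c+d*(z-c[2])/d[2]
def proj(f,p):
    q=f["view"]@np.append(p,1); return q[:2]/q[2]*f["f"]+[f["cx"],f["cy"]]
def cloud(f):
    v,u=np.mgrid[:400,:640];d=f["depth"]
    P=np.stack([(u-f["cx"])/f["f"]*d,(v-f["cy"])/f["f"]*d,d],-1); V=f["view"]
    return (P-V[:3,3])@V[:3,:3]
E
python3 - <<'E'
from h import *
for n in("top","scene"):
    f=cam(n);cv2.imwrite(f"pics/{n}0.png",f["pixels"]);np.savez(f"{n}.npz",**f)
    print(n,f["vfov"],f["cx"],f["cy"],f["view"].round(3).tolist())
s=manip.state();print({k:np.round(v,4).tolist() for k,v in s.items()})
E
```

```text
top 47.13524833442967 321.99871965906186 199.2652939950236 [[0.016, -1.0, 0.017, -0.017], [-0.991, -0.019, -0.135, 0.622], [0.135, -0.015, -0.991, 1.069], [0.0, 0.0, 0.0, 1.0]]
scene 52.13522523875496 332.2381919435673 196.39436778545604 [[-0.975, -0.22, -0.017, 0.638], [-0.17, 0.797, -0.579, 0.125], [0.141, -0.562, -0.815, 0.826], [0.0, 0.0, 0.0, 1.0]]
{'time': 0.1, 'joint_pos': [1.156, 0.0533, 1.6141, -0.0, 1.476, -0.119], 'joint_vel': [-0.0005, -0.0031, -0.0025, -0.0008, 0.0028, -0.0017], 'joint_efforts': [-0.0002, -39.4901, -37.1361, -0.0, 0.0039, -0.0], 'tool_pos': [0.182, 0.5973, 0.2302], 'tool_rot': [-0.0002, 0.1474, 0.9891, -0.0009], 'contact_force': [-1.1724, 0.0401, -1.1123], 'ft_torque': [-0.003, -0.0148, 0.0189], 'grasp_force': 0.0, 'gripper_width': 0.9988}
```

View pics/top0.png

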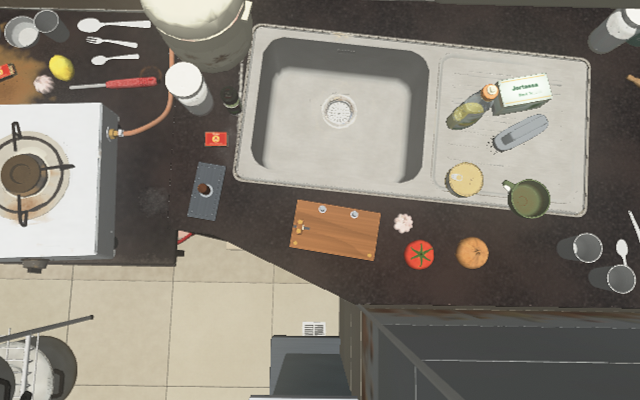

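View pics/scene0.png

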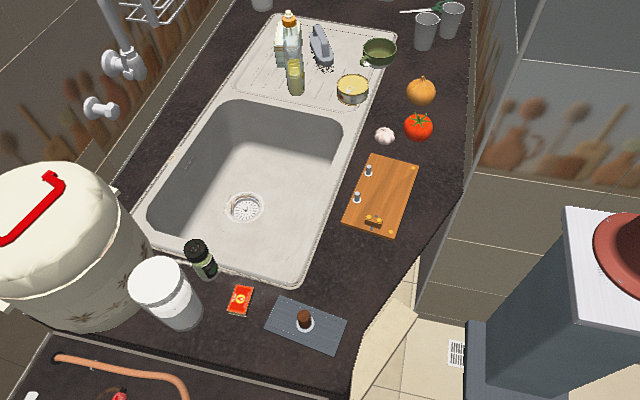

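The top picture shows the press at about (206,191) with its knob at (204,188). The rest is at (335,230), with dowels at (322,209) and (354,214) and the stop at about (302,227). In the scene picture the press is at (306,324) and the rest at (381,195).

```bash
cat > m.py <<'E'
from h import *
def rect(f,box,mask,z):
    x0,y0,x1,y1=box; m=np.zeros((400,640),np.uint8); m[y0:y1,x0:x1]=mask[y0:y1,x0:x1]*255
    m=cv2.morphologyEx(m,cv2.MORPH_CLOSE,np.ones((5,5)))
    c=max(cv2.findContours(m,0,1)[0],key=cv2.contourArea)
    P=np.array([ray(f,u,v,z)[:2] for u,v in c[:,0]],np.float32)
    (cx,cy),(w,h),a=cv2.minAreaRect(P*1000); 
    if w<h: w,h,a=h,w,a+90
    return np.round([cx,cy,w,h,a],1)   # a = direction of long side from world x
if __name__=="__main__":
  B={"top":((180,155,232,225),(280,190,390,270)),"scene":((255,290,355,360),(335,145,425,245))}
  for n in B:
    f=dict(np.load(n+".npz")); b,g,r=[f["pixels"][...,i].astype(int) for i in range(3)]
    C=cloud(f); print(n,"press",rect(f,B[n][0],(b>r+8)&(b>50),.010),"rest",rect(f,B[n][1],(r>b+50),.015))
    for nm,(x0,y0,x1,y1) in zip(("press","rest"),B[n]):
        Q=C[y0:y1,x0:x1].reshape(-1,3); d=f["depth"][y0:y1,x0:x1].ravel()>0; Q=Q[d]
        print(nm,"flat z",np.median(Q[:,2]).round(4))
        K=Q[(Q[:,2]>(.045 if nm=="press" else .036))]; print(nm,"high",len(K),K.mean(0).round(4) if len(K) else "", K[:,2].max().round(4) if len(K) else "")
        if nm=="rest" and len(K):
            if len(K)>3:
                _,l,c=cv2.kmeans(K.astype(np.float32),2,None,(3,20,1e-5),5,0); print(c.round(4).tolist(),np.bincount(l.ravel()))
            S=Q[(Q[:,2]>.025)];
E
python3 m.py
python3 - <<'E'
from h import *
f=dict(np.load("top.npz"));g=dict(np.load("scene.npz"))
a=cv2.resize(f["pixels"][180:270,180:390],None,fx=3.8,fy=3.8,interpolation=2)
b=cv2.resize(g["pixels"][140:250,250:430],None,fx=2.3,fy=2.3,interpolation=2)
cv2.imwrite("pics/c1.png",np.vstack([a,np.pad(b,((0,0),(0,a.shape[1]-b.shape[1]),(0,0)))]))
E
```

```text
top press [659.8 307.1  30.8  23.9 144.9] rest [551.  -39.3 210.7 119.2  81.5]
press flat z 0.003
press high 83 [0.6415 0.2824 0.0561] 0.0627
rest flat z 0.004
rest high 101 [0.5701 0.0157 0.0398] 0.0454
[[0.5954999923706055, -0.04479999840259552, 0.041200000792741776], [0.5561000108718872, 0.04919999837875366, 0.039000000804662704]] [36 65]
scene press [641.9 281.1 139.   70.2 171.3] rest [551.6 -38.  215.4 120.6  81.5]
press flat z 0.0014
press high 158 [0.6409 0.2825 0.0553] 0.0602
rest flat z 0.0042
rest high 125 [0.5699 0.015  0.039 ] 0.0437
[[0.5956000089645386, -0.04280000180006027, 0.040300000458955765], [0.5554999709129333, 0.04749999940395355, 0.03819999843835831]] [45 80]
```

View pics/c1.png

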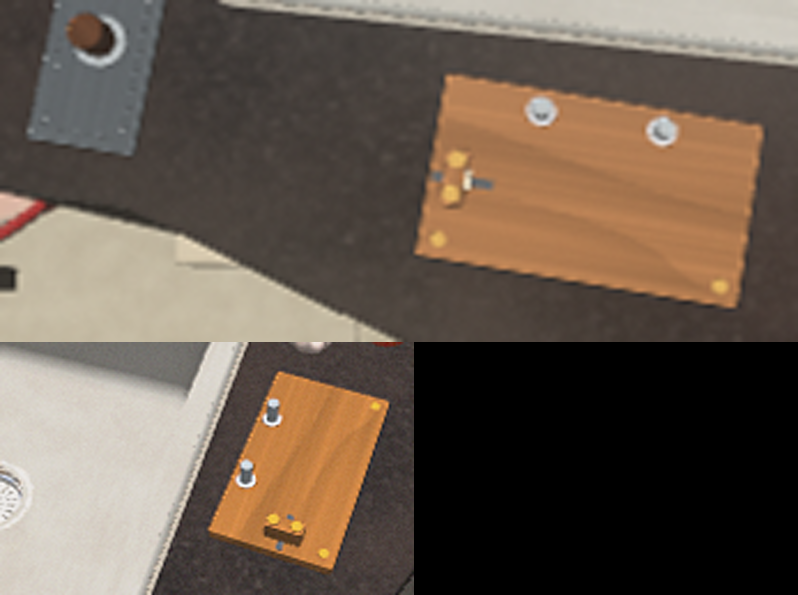

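The crop shows dowels at about crop (541,112) and (662,131), and the stop with a pale face pad at crop (468,181). The two views agree to 1–2 mm and the dowel positions fit the rest pose:
- **Press:** (0.642, 0.282), long axis at 171.3°.
- **Rest:** (0.551, −0.038), yaw −8.5°.

Next I move above the press.

move_arm(
  plan=[
    [[-0.3, -0.09, 0, 0, 0, 0, 0], [-0.3, -0.09, 0, 0, 0, 0, 0], [-0.3, -0.09, 0, 0, 0, 0, 0], [-0.3, -0.09, 0, 0, 0, 0, 0], [-0.3, -0.09, 0, 0, 0, 0, 0.1], [-0.3, -0.09, 0, 0, 0, 0, 0.2], [-0.3, -0.09, 0, 0, 0, 0, 0.3], [-0.3, -0.09, 0, 0, 0, 0, 0.3], [-0.3, -0.09, 0, 0, 0, 0, 0.3], [-0.3, -0.09, 0, 0, 0, 0, 0.3]],
  ],
)

```text
time: 1.35
tool_pos: [0.4957, 0.3886, 0.2306]
tool_rot: [-0.0, 0.147, 0.989, -0.0]
contact_force: [0.4, 0.1, -0.5]
gripper_width: 0.699
grasp_force: 0.0
```

move_arm(
  plan=[
    [[-0.36, -0.125, 0, 0, 0, 0, 0.3], [-0.36, -0.125, 0, 0, 0, 0, 0.3], [-0.36, -0.125, 0, 0, 0, 0, 0.3], [-0.36, -0.125, 0, 0, 0, 0, 0.3], [0, 0, 0, 0, 0, -0.98, 0.3], [0, 0, 0.27, 0, 0, 0, 0.3], [0, 0, 0.27, 0, 0, 0, 0.3], [0, 0, 0.27, 0, 0, 0, 0.3], [0, 0, 0.27, 0, 0, 0, 0.3], [0, 0, 0, 0, 0, 0, 0.3]],
  ],
)

```text
time: 2.6
tool_pos: [0.64, 0.2809, 0.097]
tool_rot: [-0.004, 0.074, 0.997, -0.002]
contact_force: [0.4, 0.2, 0.5]
gripper_width: 0.699
grasp_force: 0.0
```

```bash
cat >> h.py <<'E'
from scipy.spatial.transform import Rotation as Rn
EX=np.array([.989,-.148]);EY=np.array([.148,.989]);RC=np.array([.551,-.0385])
def st():
    s=manip.state();p=np.array(s["tool_pos"]);R=Rn.from_quat(s["tool_rot"],scalar_first=True).as_matrix()
    d=p[:2]-RC;F=np.array(s["contact_force"])
    print("t",round(s["time"],2),"p",p.round(4),"yang",round(float(np.degrees(np.arctan2(R[1,1],R[0,1]))),2),"tilt",R[:2,2].round(4),"| rest xy mm",(d@EX*1e3).round(1),(d@EY*1e3).round(1),"Frest",(F[:2]@EX).round(2),(F[:2]@EY).round(2),F[2].round(2),"w",round(s["gripper_width"],3),"g",round(s["grasp_force"],1),"T",np.round(s["ft_torque"],2))
    return s,p,R
E
python3 - <<'E'
from h import *
s,p,R=st(); d=np.append(np.array([.642,.282])-p[:2],0.018-p[2]); print("to go tool, frac",(R.T@d/.12).round(3))
f=cam("wrist");cv2.imwrite("pics/w1.png",f["pixels"])
C=cloud(f);m=(f["depth"]>0)&(C[...,2]>.035)&(C[...,2]<.07)&(np.hypot(C[...,0]-.642,C[...,1]-.282)<.03)
print(m.sum(),C[m].mean(0) if m.sum() else "")
E
```

```text
t 2.6 p [0.64   0.2809 0.097 ] yang 81.47 tilt [-0.008  -0.0025] | rest xy mm 40.7 329.1 Frest 0.36 0.27 0.47 w 0.699 g 0.0 T [ 0.03  0.01 -0.05]
to go tool, frac [-0.02   0.014  0.658]
1537 [0.63943214 0.28248701 0.05455424]
```

View pics/w1.png

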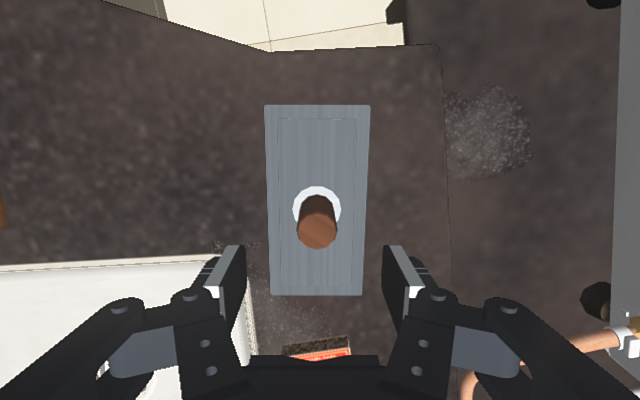

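The wrist view shows the knob top at (317,230), centred between the fingers, with the plate square to them. I descend and close gently.

move_arm(
  plan=[
    [[-0.01, 0.01, 0.13, 0, 0, 0, 0.3], [0, 0, 0.14, 0, 0, 0, 0.3], [0, 0, 0.14, 0, 0, 0, 0.3], [0, 0, 0.14, 0, 0, 0, 0.3], [0, 0, 0.12, 0, 0, 0, 0.4], [0, 0, 0, 0, 0, 0, 0.6], [0, 0, 0, 0, 0, 0, 0.7], [0, 0, 0, 0, 0, 0, 0.73], [0, 0, 0, 0, 0, 0, 0.73], [0, 0, 0, 0, 0, 0, 0.73]],
  ],
)

```text
time: 3.9
tool_pos: [0.6445, 0.2826, 0.0218]
tool_rot: [0.0, 0.074, 0.997, -0.0]
contact_force: [-1.0, -2.9, 0.5]
gripper_width: 0.275
grasp_force: 18.8
```

```bash
python3 -c "
from h import *
st()"
```

```text
t 3.9 p [0.6445 0.2826 0.0218] yang 81.47 tilt [ 0.0007 -0.0002] | rest xy mm 45.0 331.4 Frest -0.61 -3.04 0.54 w 0.275 g 18.8 T [-0.34  0.02  0.02]
```

move_arm(
  plan=[
    [[0, 0, 0, 0, 0, 0, 0.66], [0, 0, 0, 0, 0, 0, 0.66], [0.02, 0, 0.05, 0, 0, 0, 0.66], [0, 0, 0, 0, 0, 0, 0.66], [0, 0, 0, 0, 0, 0, 0.74], [0, 0, 0, 0, 0, 0, 0.74], [0, 0, 0, 0, 0, 0, 0.74], [0, 0, 0, 0, 0, 0, 0.74], [0, 0, 0, 0, 0, 0, 0.74], [0, 0, 0, 0, 0, 0, 0.74]],
  ],
)

```text
time: 5.15
tool_pos: [0.6416, 0.283, 0.0147]
tool_rot: [-0.0, 0.074, 0.997, -0.0]
contact_force: [-0.3, 0.5, -5.9]
gripper_width: 0.269
grasp_force: 39.9
```

```bash
python3 -c "
from h import *
st()"
```

```text
t 5.15 p [0.6416 0.283  0.0147] yang 81.47 tilt [-0.0006 -0.0003] | rest xy mm 42.0 331.4 Frest -0.39 0.4 -5.89 w 0.269 g 39.9 T [ 0.07  0.07 -0.02]
```

move_arm(
  plan=[
    [[0, 0, -0.2, 0, 0, 0, 0.74], [0, 0, -0.3, 0, 0, 0, 0.74], [0, 0, -0.2, 0, 0, 0, 0.74], [0.07, -0.45, 0, 0, 0, 0, 0.74], [0.07, -0.5, 0, 0, 0, 0, 0.74], [0.07, -0.5, 0, 0, 0, 0, 0.74], [0.07, -0.5, 0, 0, 0, 0, 0.74], [0.07, -0.5, 0, 0, 0, 0, 0.74], [0.085, -0.48, 0, 0, 0, 0, 0.74], [0, 0, 0, 0, 0, 0, 0.74]],
  ],
)

```text
time: 6.4
tool_pos: [0.5374, -0.0603, 0.1005]
tool_rot: [0.001, 0.077, 0.997, -0.001]
contact_force: [-0.1, 0.6, -6.2]
gripper_width: 0.267
grasp_force: 40.8
```

move_arm(
  plan=[
    [[0, 0, 0, 0, 0, 0.95, 0.74], [0, 0, 0, 0, 0, 0.95, 0.74], [0, 0, 0, 0, 0, 0.95, 0.74], [0, 0, 0, 0, 0, 0.95, 0.74], [0, 0, 0, 0, 0, 0.95, 0.74], [0, 0, 0, 0, 0, 0.95, 0.74], [0, 0, 0, 0, 0, 0.95, 0.74], [0, 0, 0, 0, 0, 0.95, 0.74], [0, 0, 0, 0, 0, 0.95, 0.74], [0, 0, 0, 0, 0, 0.95, 0.74]],
  ],
)

```text
time: 7.65
tool_pos: [0.5387, -0.0559, 0.1003]
tool_rot: [0.0, 0.709, 0.705, 0.0]
contact_force: [-0.2, 0.1, -5.6]
gripper_width: 0.27
grasp_force: 40.8
```

move_arm(
  plan=[
    [[0, 0, 0, 0, 0, 0.97, 0.74], [0, 0, 0, 0, 0, 0, 0.74], [0, 0, 0, 0, 0, 0, 0.74], [0, 0, 0, 0, 0, 0, 0.74], [0, 0, 0, 0, 0, 0, 0.74], [0, 0, 0, 0, 0, 0, 0.74], [0, 0, 0, 0, 0, 0, 0.74], [0, 0, 0, 0, 0, 0, 0.74], [0, 0, 0, 0, 0, 0, 0.74], [0, 0, 0, 0, 0, 0, 0.74]],
  ],
)

```text
time: 8.9
tool_pos: [0.5381, -0.0568, 0.0993]
tool_rot: [0.0, 0.758, 0.653, 0.0]
contact_force: [0.7, -0.1, -6.4]
gripper_width: 0.269
grasp_force: 40.8
```

Run:
```python
from h import *
from m import rect
s,p,R=st(); d=np.append(np.array([.538,-.0568])-p[:2],0.030-p[2]); print("to go tool, frac",(R.T@d/.12).round(3))
a=[]
for n in("top","scene"):
    f=cam(n); c=proj(f,[p[0],p[1],p[2]]).astype(int); a.append(cv2.resize(f["pixels"][max(c[1]-65,0):c[1]+65,c[0]-90:c[0]+90],(540,390))); print(n,c)
    np.savez(n+"2.npz",**f)
cv2.imwrite("pics/a2.png",cv2.resize(np.vstack(a),(415,600)))
```

```text
t 8.9 p [ 0.5381 -0.0568  0.0993] yang -8.51 tilt [ 0. -0.] | rest xy mm -10.0 -20.0 Frest 0.67 0.0 -6.38 w 0.269 g 40.8 T [ 0.    0.01 -0.04]
to go tool, frac [-0.    -0.001  0.578]
top [344 232]
scene [391 163]
```

View pics/a2.png

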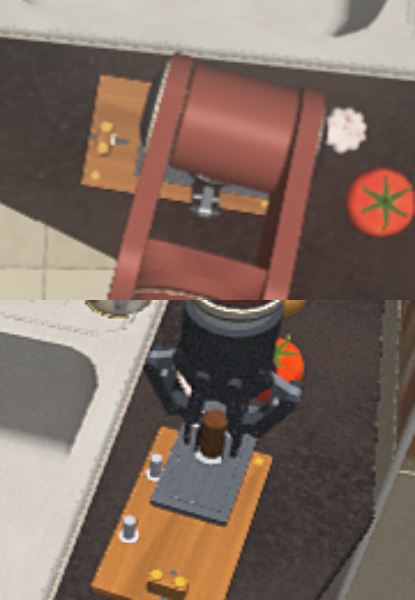

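The plate hangs parallel to the slab, clear of the dowels and the stop. I lower it.

move_arm(
  plan=[
    [[0, 0, 0.13, 0, 0, 0, 0.74], [0, 0, 0.13, 0, 0, 0, 0.74], [0, 0, 0.13, 0, 0, 0, 0.74], [0, 0, 0.08, 0, 0, 0, 0.74], [0, 0, 0.04, 0, 0, 0, 0.74], [0, 0, 0.03, 0, 0, 0, 0.74], [0, 0, 0.02, 0, 0, 0, 0.74], [0, 0, 0.01, 0, 0, 0, 0.74], [0, 0, 0, 0, 0, 0, 0.74], [0, 0, 0, 0, 0, 0, 0.74]],
  ],
)

```text
time: 10.25
tool_pos: [0.5383, -0.0568, 0.0312]
tool_rot: [0.0, 0.758, 0.653, 0.0]
contact_force: [-0.1, -0.0, -6.1]
gripper_width: 0.272
grasp_force: 40.8
```

```bash
python3 -c "
from h import *
st()"
```

```text
t 10.25 p [ 0.5383 -0.0568  0.0312] yang -8.51 tilt [ 0.0005 -0.0001] | rest xy mm -9.8 -20.0 Frest -0.09 -0.06 -6.08 w 0.272 g 40.8 T [-0.   -0.03 -0.  ]
```

move_arm(
  plan=[
    [[0, 0, 0.004, 0, 0, 0, 0.74], [0, 0, 0.004, 0, 0, 0, 0.74], [0, 0, 0.004, 0, 0, 0, 0.74], [0, 0, 0.003, 0, 0, 0, 0.74], [0, 0, 0, 0, 0, 0, 0.74], [0, 0, 0, 0, 0, 0, 0.74], [0, 0, 0, 0, 0, 0, 0.74], [0, 0, 0, 0, 0, 0, 0.74], [0, 0, 0, 0, 0, 0, 0.74], [0, 0, 0, 0, 0, 0, 0.74]],
  ],
)

```text
time: 11.5
tool_pos: [0.5384, -0.0568, 0.0297]
tool_rot: [0.0, 0.758, 0.653, 0.0]
contact_force: [-5.8, 0.5, 4.9]
gripper_width: 0.271
grasp_force: 41.9
```

```bash
python3 -c "
from h import *
st()"
```

```text
t 11.5 p [ 0.5384 -0.0568  0.0297] yang -8.51 tilt [ 0.0003 -0.0001] | rest xy mm -9.8 -20.0 Frest -5.76 -0.4 4.9 w 0.271 g 41.9 T [0.13 0.59 0.01]
```

move_arm(
  plan=[
    [[0, 0, 0, 0, 0, 0, 0.726], [0, 0, 0, 0, 0, 0, 0.726], [0, 0.01, 0, 0, 0, 0, 0.726], [0, 0.01, 0, 0, 0, 0, 0.726], [0, 0.015, 0, 0, 0, 0, 0.726], [0, 0.015, 0, 0, 0, 0, 0.726], [0, 0.015, 0, 0, 0, 0, 0.726], [0, 0.015, 0, 0, 0, 0, 0.726], [0, 0, 0, 0, 0, 0, 0.726], [0, 0, 0, 0, 0, 0, 0.726]],
  ],
)

```text
time: 12.75
tool_pos: [0.5481, -0.0584, 0.0296]
tool_rot: [0.0, 0.758, 0.653, 0.0]
contact_force: [-4.2, 0.5, 5.9]
gripper_width: 0.282
grasp_force: 19.4
```

```bash
python3 -c "
from h import *
st()"
```

```text
t 12.75 p [ 0.5481 -0.0584  0.0296] yang -8.51 tilt [ 0.0009 -0.0003] | rest xy mm 0.0 -20.1 Frest -4.18 -0.15 5.91 w 0.282 g 19.4 T [0.04 0.55 0.  ]
```

move_arm(
  plan=[
    [[0, 0, 0, 0, 0, 0, 0.722], [0, 0, 0, 0, 0, 0, 0.722], [0, 0.004, 0, 0, 0, 0, 0.722], [0, 0.004, 0, 0, 0, 0, 0.722], [0, 0.004, 0, 0, 0, 0, 0.722], [0, 0.004, 0, 0, 0, 0, 0.722], [0, 0.004, 0, 0, 0, 0, 0.722], [0, 0, 0, 0, 0, 0, 0.722], [0, 0, 0, 0, 0, 0, 0.722], [0, 0, 0, 0, 0, 0, 0.722]],
  ],
)

```text
time: 14.0
tool_pos: [0.5497, -0.0586, 0.0295]
tool_rot: [-0.0, 0.758, 0.653, -0.0]
contact_force: [-5.8, 0.1, 9.0]
gripper_width: 0.278
grasp_force: 7.5
```

```bash
python3 -c "
from h import *
st()"
```

```text
t 14.0 p [ 0.5497 -0.0586  0.0295] yang -8.5 tilt [-0.0012  0.0001] | rest xy mm 1.7 -20.1 Frest -5.71 -0.74 9.0 w 0.278 g 7.5 T [ 0.12  0.91 -0.02]
```

move_arm(
  plan=[
    [[0, 0, -0.002, 0, 0, 0, 0.722], [0, 0, 0, 0, 0, 0, 0.722], [0, 0.003, 0, 0, 0, 0, 0.722], [0, 0, 0, 0, 0, 0, 0.722], [0, 0.003, 0, 0, 0, 0, 0.722], [0, 0, 0, 0, 0, 0, 0.722], [0, 0.003, 0, 0, 0, 0, 0.722], [0, 0, 0, 0, 0, 0, 0.722], [0, 0, 0, 0, 0, 0, 0.722], [0, 0, 0, 0, 0, 0, 0.722]],
  ],
)

```text
time: 15.25
tool_pos: [0.5507, -0.0587, 0.0295]
tool_rot: [-0.0, 0.758, 0.653, -0.0]
contact_force: [-6.8, 0.3, 6.7]
gripper_width: 0.279
grasp_force: 7.4
```

```bash
python3 -c "
from h import *
st()"
```

```text
t 15.25 p [ 0.5507 -0.0587  0.0295] yang -8.51 tilt [-0.0013  0.0001] | rest xy mm 2.6 -20.0 Frest -6.8 -0.68 6.71 w 0.279 g 7.4 T [ 0.14  0.83 -0.03]
```

move_arm(
  plan=[
    [[0, 0, -0.001, 0, 0, 0, 0.722], [0, 0, 0, 0, 0, 0, 0.722], [0, 0.003, 0, 0, 0, 0, 0.722], [0, 0, 0, 0, 0, 0, 0.722], [0, 0.003, 0, 0, 0, 0, 0.722], [0, 0, 0, 0, 0, 0, 0.722], [0, 0.002, 0, 0, 0, 0, 0.722], [0, 0, 0, 0, 0, 0, 0.722], [0, 0, 0, 0, 0, 0, 0.722], [0, 0, 0, 0, 0, 0, 0.722]],
  ],
)

```text
time: 16.5
tool_pos: [0.5515, -0.0588, 0.0295]
tool_rot: [-0.001, 0.758, 0.653, -0.0]
contact_force: [-5.7, 0.7, 6.9]
gripper_width: 0.281
grasp_force: 7.4
```

```bash
python3 -c "
from h import *
st()"
```

```text
t 16.5 p [ 0.5515 -0.0588  0.0295] yang -8.51 tilt [-0.0014  0.0002] | rest xy mm 3.5 -20.0 Frest -5.76 -0.2 6.86 w 0.281 g 7.4 T [0.08 0.8  0.05]
```

move_arm(
  plan=[
    [[0, 0, 0, 0, 0, 0, 0.722], [0, 0.003, 0, 0, 0, 0, 0.722], [0, 0, 0, 0, 0, 0, 0.722], [0, 0, 0, 0, 0, 0, 0.722], [0, 0.003, 0, 0, 0, 0, 0.722], [0, 0, 0, 0, 0, 0, 0.722], [0, 0.003, 0, 0, 0, 0, 0.722], [0, 0, 0, 0, 0, 0, 0.722], [0, 0, 0, 0, 0, 0, 0.722], [0, 0, 0, 0, 0, 0, 0.722]],
  ],
)

```text
time: 17.75
tool_pos: [0.5523, -0.0589, 0.0295]
tool_rot: [-0.001, 0.758, 0.653, -0.001]
contact_force: [-6.7, 0.5, 7.4]
gripper_width: 0.28
grasp_force: 7.6
```

```bash
python3 -c "
from h import *
st()"
```

```text
t 17.75 p [ 0.5523 -0.0589  0.0295] yang -8.5 tilt [-0.0021  0.0003] | rest xy mm 4.3 -20.0 Frest -6.69 -0.52 7.38 w 0.28 g 7.6 T [0.1  0.96 0.03]
```

move_arm(
  plan=[
    [[0, 0, 0, 0, 0, 0, 0.722], [0, 0.004, 0, 0, 0, 0, 0.722], [0, 0, 0, 0, 0, 0, 0.722], [0, 0, 0, 0, 0, 0, 0.722], [0, 0.004, 0, 0, 0, 0, 0.722], [0, 0, 0, 0, 0, 0, 0.722], [0, 0.004, 0, 0, 0, 0, 0.722], [0, 0, 0, 0, 0, 0, 0.722], [0, 0, 0, 0, 0, 0, 0.722], [0, 0, 0, 0, 0, 0, 0.722]],
  ],
)

```text
time: 19.0
tool_pos: [0.5524, -0.059, 0.0294]
tool_rot: [-0.002, 0.758, 0.653, -0.002]
contact_force: [-12.6, 0.6, 10.6]
gripper_width: 0.277
grasp_force: 9.2
```

```bash
python3 -c "
from h import *
st()"
```

```text
t 19.0 p [ 0.5524 -0.059   0.0294] yang -8.49 tilt [-0.0057  0.0006] | rest xy mm 4.5 -20.1 Frest -12.56 -1.23 10.62 w 0.277 g 9.2 T [0.16 1.73 0.04]
```

move_arm(
  plan=[
    [[0, 0, -0.002, 0, 0, 0, 0.722], [0, 0, -0.002, 0, 0, 0, 0.722], [0, 0, 0, 0, 0, 0, 0.722], [0, 0.003, 0, 0, 0, 0, 0.722], [0, 0, 0, 0, 0, 0, 0.722], [0, 0, 0, 0, 0, 0, 0.722], [0, 0, 0, 0, 0, 0, 0.722], [0, 0, 0, 0, 0, 0, 0.722], [0, 0, 0, 0, 0, 0, 0.722], [0, 0, 0, 0, 0, 0, 0.722]],
  ],
)

```text
time: 20.25
tool_pos: [0.5524, -0.059, 0.0294]
tool_rot: [-0.002, 0.758, 0.653, -0.002]
contact_force: [-11.8, 0.4, 8.7]
gripper_width: 0.279
grasp_force: 9.2
```

```bash
python3 -c "
from h import *
st()"
```

```text
t 20.25 p [ 0.5524 -0.059   0.0294] yang -8.49 tilt [-0.0064  0.0007] | rest xy mm 4.5 -20.1 Frest -11.78 -1.31 8.73 w 0.279 g 9.2 T [ 0.14  1.66 -0.02]
```

move_arm(
  plan=[
    [[0, 0, -0.002, 0, 0, 0, 0.722], [0, 0.004, 0, 0, 0, 0, 0.722], [0, 0, 0, 0, 0, 0, 0.722], [0, 0, 0, 0, 0, 0, 0.722], [0, 0.004, 0, 0, 0, 0, 0.722], [0, 0, 0, 0, 0, 0, 0.722], [0, 0, 0, 0, 0, 0, 0.722], [0, 0, 0, 0, 0, 0, 0.722], [0, 0, 0, 0, 0, 0, 0.722], [0, 0, 0, 0, 0, 0, 0.722]],
  ],
)

```text
time: 21.5
tool_pos: [0.5525, -0.059, 0.0295]
tool_rot: [-0.003, 0.757, 0.653, -0.003]
contact_force: [-15.3, 1.9, 10.9]
gripper_width: 0.282
grasp_force: 10.2
```

```bash
python3 -c "
from h import *
st()"
```

```text
t 21.5 p [ 0.5525 -0.059   0.0295] yang -8.49 tilt [-0.0087  0.001 ] | rest xy mm 4.5 -20.1 Frest -15.4 -0.39 10.88 w 0.282 g 10.2 T [ 0.18  2.08 -0.  ]
```

Run:
```python
from h import *
for n,b in(("top",(290,212,318,245)),("scene",(355,205,390,235))):
    f=dict(np.load(n+".npz"));C=cloud(f)[b[1]:b[3],b[0]:b[2]].reshape(-1,3)
    d=C[:,:2]-RC; x,y=d@EX*1e3,d@EY*1e3
    m=(C[:,2]>.031)&(abs(x+8)<16)&(y>45); print(n,m.sum(),np.percentile(y[m],[2,10,50,90,98]).round(1))
    P=f["pixels"][b[1]:b[3],b[0]:b[2]].reshape(-1,3).astype(int)
    u,v=np.meshgrid(np.arange(b[0],b[2]),np.arange(b[1],b[3]))
    k=(P.min(1)>130); 
    for uu,vv in zip(u.ravel()[k],v.ravel()[k]):
        q=ray(f,uu,vv,.026)[:2]-RC; print(uu,vv,(q@EX*1e3).round(1),(q@EY*1e3).round(1))
```

```text
top 79 [80.1 81.8 87.3 93.3 94.4]
302 225 -2.8 80.7
303 225 -2.4 78.3
302 226 -5.2 80.3
303 226 -4.8 77.9
302 227 -7.6 79.9
303 227 -7.2 77.5
302 228 -10.0 79.4
303 228 -9.6 77.0
302 229 -12.4 79.0
303 229 -12.0 76.6
scene 104 [78.5 81.3 87.5 91.5 92.3]
```

move_arm(
  plan=[
    [[0, 0, -0.004, -0.03, 0, 0, 0.73], [0, 0, 0, 0, 0, 0, 0.73], [0, 0, 0, 0, 0, 0, 0.73], [0.005, 0, 0, 0, 0, 0, 0.73], [0.005, 0, 0, 0, 0, 0, 0.73], [0.005, 0, 0, 0, 0, 0, 0.73], [0.005, 0, 0, 0, 0, 0, 0.73], [0.005, 0, 0, 0, 0, 0, 0.73], [0, 0, 0, 0, 0, 0, 0.73], [0, 0, 0, 0, 0, 0, 0.73]],
  ],
)

```text
time: 22.75
tool_pos: [0.5527, -0.0582, 0.0295]
tool_rot: [-0.0, 0.757, 0.653, -0.003]
contact_force: [-13.5, -7.0, 7.8]
gripper_width: 0.274
grasp_force: 20.0
```

```bash
python3 -c "
from h import *
st()"
```

```text
t 22.75 p [ 0.5527 -0.0582  0.0295] yang -8.47 tilt [-0.0047 -0.0038] | rest xy mm 4.6 -19.2 Frest -12.35 -8.95 7.81 w 0.274 g 20.0 T [-1.02  2.09  0.06]
```

move_arm(
  plan=[
    [[0, 0, -0.002, 0, 0, 0, 0.73], [0.008, 0, 0, 0, 0, 0, 0.73], [0.008, 0, 0, 0, 0, 0, 0.73], [0.008, 0, 0, 0, 0, 0, 0.73], [0.008, 0, 0, 0, 0, 0, 0.73], [0.008, 0, 0, 0, 0, 0, 0.73], [0.008, 0, 0, 0, 0, 0, 0.73], [0, 0, 0, 0, 0, 0, 0.73], [0, 0, 0, 0, 0, 0, 0.73], [0, 0, 0, 0, 0, 0, 0.73]],
  ],
)

```text
time: 24.0
tool_pos: [0.5535, -0.0522, 0.0295]
tool_rot: [-0.0, 0.757, 0.653, -0.003]
contact_force: [-12.7, -6.2, 5.9]
gripper_width: 0.276
grasp_force: 19.9
```

```bash
python3 -c "
from h import *
st()"
```

```text
t 24.0 p [ 0.5535 -0.0522  0.0295] yang -8.48 tilt [-0.0046 -0.0033] | rest xy mm 4.5 -13.2 Frest -11.67 -8.02 5.92 w 0.276 g 19.9 T [-0.88  1.91 -0.  ]
```

move_arm(
  plan=[
    [[0.009, 0, 0, 0, 0, 0, 0.73], [0.009, 0, 0, 0, 0, 0, 0.73], [0.009, 0, 0, 0, 0, 0, 0.73], [0.009, 0, 0, 0, 0, 0, 0.73], [0.009, 0, 0, 0, 0, 0, 0.73], [0.009, 0, 0, 0, 0, 0, 0.73], [0.009, 0, 0, 0, 0, 0, 0.73], [0.009, 0, 0, 0, 0, 0, 0.73], [0, 0, 0, 0, 0, 0, 0.73], [0, 0, 0, 0, 0, 0, 0.73]],
  ],
)

```text
time: 25.25
tool_pos: [0.5548, -0.0437, 0.0295]
tool_rot: [-0.0, 0.757, 0.653, -0.003]
contact_force: [-13.3, -5.9, 6.7]
gripper_width: 0.27
grasp_force: 19.9
```

```bash
python3 -c "
from h import *
st()"
```

```text
t 25.25 p [ 0.5548 -0.0437  0.0295] yang -8.48 tilt [-0.0046 -0.0033] | rest xy mm 4.6 -4.6 Frest -12.25 -7.84 6.75 w 0.27 g 19.9 T [-0.85  1.95  0.05]
```

move_arm(
  plan=[
    [[0.008, 0, 0, 0, 0, 0, 0.73], [0.008, 0, 0, 0, 0, 0, 0.73], [0.008, 0, 0, 0, 0, 0, 0.73], [0.008, 0, 0, 0, 0, 0, 0.73], [0.007, 0, 0, 0, 0, 0, 0.73], [0.006, 0, 0, 0, 0, 0, 0.73], [0.005, 0, 0, 0, 0, 0, 0.73], [0.005, 0, 0, 0, 0, 0, 0.73], [0, 0, 0, 0, 0, 0, 0.73], [0, 0, 0, 0, 0, 0, 0.73]],
  ],
)

```text
time: 26.5
tool_pos: [0.5558, -0.0373, 0.0295]
tool_rot: [-0.0, 0.757, 0.653, -0.003]
contact_force: [-12.8, -6.4, 6.5]
gripper_width: 0.28
grasp_force: 19.9
```

```bash
python3 -c "
from h import *
st()"
```

```text
t 26.5 p [ 0.5558 -0.0373  0.0295] yang -8.49 tilt [-0.0046 -0.0035] | rest xy mm 4.5 1.9 Frest -11.73 -8.28 6.54 w 0.28 g 19.9 T [-0.86  2.   -0.03]
```

move_arm(
  plan=[
    [[0.003, 0, 0, 0, 0, 0, 0.73], [0.003, 0, 0, 0, 0, 0, 0.73], [0.003, 0, 0, 0, 0, 0, 0.73], [0.003, 0, 0, 0, 0, 0, 0.73], [0.003, 0, 0, 0, 0, 0, 0.73], [0.003, 0, 0, 0, 0, 0, 0.73], [0.002, 0, 0, 0, 0, 0, 0.73], [0, 0, 0, 0, 0, 0, 0.73], [0, 0, 0, 0, 0, 0, 0.73], [0, 0, 0, 0, 0, 0, 0.73]],
  ],
)

```text
time: 27.75
tool_pos: [0.5561, -0.035, 0.0295]
tool_rot: [-0.0, 0.757, 0.653, -0.003]
contact_force: [-14.3, -6.9, 5.8]
gripper_width: 0.276
grasp_force: 19.9
```

```bash
python3 -c "
from h import *
st()"
```

```text
t 27.75 p [ 0.5561 -0.035   0.0295] yang -8.48 tilt [-0.0047 -0.0037] | rest xy mm 4.5 4.2 Frest -13.12 -8.99 5.83 w 0.276 g 19.9 T [-0.92  1.97 -0.07]
```

move_arm(
  plan=[
    [[0.003, 0, 0, 0, 0, 0, 0.73], [0.003, 0, 0, 0, 0, 0, 0.73], [0.003, 0, 0, 0, 0, 0, 0.73], [0.003, 0, 0, 0, 0, 0, 0.73], [0.003, 0, 0, 0, 0, 0, 0.73], [0.001, 0, 0, 0, 0, 0, 0.73], [0, 0, 0, 0, 0, 0, 0.73], [0, 0, 0, 0, 0, 0, 0.73], [0, 0, 0, 0, 0, 0, 0.73], [0, 0, 0, 0, 0, 0, 0.73]],
  ],
)

```text
time: 29.0
tool_pos: [0.5564, -0.0331, 0.0294]
tool_rot: [-0.0, 0.757, 0.653, -0.003]
contact_force: [-12.6, -7.2, 6.8]
gripper_width: 0.27
grasp_force: 19.9
```

```bash
python3 -c "
from h import *
st()"
```

```text
t 29.0 p [ 0.5564 -0.0331  0.0294] yang -8.49 tilt [-0.0048 -0.0037] | rest xy mm 4.5 6.1 Frest -11.41 -8.97 6.84 w 0.27 g 19.9 T [-0.91  2.    0.  ]
```

move_arm(
  plan=[
    [[0.003, 0, 0, 0, 0, 0, 0.73], [0.003, 0, 0, 0, 0, 0, 0.73], [0.003, 0, 0, 0, 0, 0, 0.73], [0.003, 0, 0, 0, 0, 0, 0.73], [0.003, 0, 0, 0, 0, 0, 0.73], [0, 0, 0, 0, 0, 0, 0.73], [0, 0, 0, 0, 0, 0, 0.73], [0, 0, 0, 0, 0, 0, 0.73], [0, 0, 0, 0, 0, 0, 0.73], [0, 0, 0, 0, 0, 0, 0.73]],
  ],
)

```text
time: 30.25
tool_pos: [0.5566, -0.0319, 0.0295]
tool_rot: [0.0, 0.757, 0.653, -0.004]
contact_force: [-13.9, -10.3, 6.3]
gripper_width: 0.275
grasp_force: 19.9
```

```bash
python3 -c "
from h import *
st()"
```

```text
t 30.25 p [ 0.5566 -0.0319  0.0295] yang -8.47 tilt [-0.005  -0.0049] | rest xy mm 4.5 7.3 Frest -12.21 -12.28 6.34 w 0.275 g 19.9 T [-1.26  2.04  0.04]
```

move_arm(
  plan=[
    [[0, 0, 0, 0, 0, 0, 0.737], [0, 0, 0, 0, 0, 0, 0.737], [0.003, 0.002, 0, 0, 0, 0, 0.737], [0.003, 0.002, 0, 0, 0, 0, 0.737], [0.003, 0.002, 0, 0, 0, 0, 0.737], [0, 0, 0, 0, 0, 0, 0.737], [0, 0, 0, 0, 0, 0, 0.737], [0, 0, 0, 0, 0, 0, 0.737], [0, 0, 0, 0, 0, 0, 0.737], [0, 0, 0, 0, 0, 0, 0.737]],
  ],
)

```text
time: 31.5
tool_pos: [0.5566, -0.0319, 0.0296]
tool_rot: [0.0, 0.757, 0.653, -0.005]
contact_force: [-17.4, -13.1, 10.0]
gripper_width: 0.272
grasp_force: 34.2
```

```bash
python3 -c "
from h import *
st()"
```

```text
t 31.5 p [ 0.5566 -0.0319  0.0296] yang -8.46 tilt [-0.0074 -0.0067] | rest xy mm 4.6 7.3 Frest -15.29 -15.57 10.02 w 0.272 g 34.2 T [-1.74  2.61  0.  ]
```

move_arm(
  plan=[
    [[0, 0, -0.002, 0, 0, 0, 0.737], [0, 0, -0.002, 0, 0, 0, 0.737], [0.003, 0, 0, 0, 0, 0, 0.737], [0.003, 0, 0, 0, 0, 0, 0.737], [0.003, 0, 0, 0, 0, 0, 0.737], [0.003, 0, 0, 0, 0, 0, 0.737], [0, 0, 0, 0, 0, 0, 0.737], [0, 0, 0, 0, 0, 0, 0.737], [0, 0, 0, 0, 0, 0, 0.737], [0, 0, 0, 0, 0, 0, 0.737]],
  ],
)

```text
time: 32.75
tool_pos: [0.5567, -0.0318, 0.0297]
tool_rot: [0.001, 0.757, 0.653, -0.006]
contact_force: [-16.6, -16.6, 7.7]
gripper_width: 0.267
grasp_force: 33.9
```

```bash
python3 -c "
from h import *
st()"
```

```text
t 32.75 p [ 0.5567 -0.0318  0.0297] yang -8.45 tilt [-0.0076 -0.0093] | rest xy mm 4.6 7.4 Frest -13.99 -18.85 7.7 w 0.267 g 33.9 T [-2.45  2.58  0.02]
```

move_arm(
  plan=[
    [[0, 0, 0, 0, 0, 0, 0.733], [0, 0, 0, 0, 0, 0, 0.73], [0, 0, 0, 0, 0, 0, 0.728], [0, 0, 0, 0, 0, 0, 0.728], [0, 0, 0, 0, 0, 0, 0.728], [0, 0, 0, 0, 0, 0, 0.728], [0, 0, 0, 0, 0, 0, 0.728], [0, 0, 0, 0, 0, 0, 0.728], [0, 0, 0, 0, 0, 0, 0.728], [0, 0, 0, 0, 0, 0, 0.728]],
  ],
)

```text
time: 34.0
tool_pos: [0.5566, -0.0318, 0.0297]
tool_rot: [0.001, 0.757, 0.653, -0.006]
contact_force: [-16.8, -16.1, 6.6]
gripper_width: 0.273
grasp_force: 26.3
```

```bash
python3 -c "
from h import *
st()"
```

```text
t 34.0 p [ 0.5566 -0.0318  0.0297] yang -8.45 tilt [-0.0077 -0.0094] | rest xy mm 4.6 7.4 Frest -14.28 -18.39 6.63 w 0.273 g 26.3 T [-2.44  2.58  0.08]
```

move_arm(
  plan=[
    [[-0.005, -0.002, 0, 0, 0, 0, 0.728], [-0.005, -0.002, 0, 0, 0, 0, 0.728], [-0.005, -0.002, 0, 0, 0, 0, 0.728], [-0.005, -0.002, 0, 0, 0, 0, 0.728], [0, 0, 0, 0, 0, 0, 0.726], [0, 0, 0, 0, 0, 0, 0.724], [0, 0, 0, 0, 0, 0, 0.722], [0, 0, 0, 0, 0, 0, 0.722], [0, 0, 0, 0, 0, 0, 0.722], [0, 0, 0, 0, 0, 0, 0.722]],
  ],
)

```text
time: 35.25
tool_pos: [0.5567, -0.0316, 0.0295]
tool_rot: [0.001, 0.757, 0.653, -0.003]
contact_force: [-10.0, -8.7, 2.9]
gripper_width: 0.273
grasp_force: 7.5
```

```bash
python3 -c "
from h import *
st()"
```

```text
t 35.25 p [ 0.5567 -0.0316  0.0295] yang -8.46 tilt [-0.0038 -0.0048] | rest xy mm 4.6 7.6 Frest -8.63 -10.07 2.95 w 0.273 g 7.5 T [-1.25  1.55  0.06]
```

move_arm(
  plan=[
    [[-0.005, -0.002, 0, 0, 0, 0, 0.722], [-0.005, -0.003, 0, 0, 0, 0, 0.722], [0, 0, 0, 0, 0, 0, 0.722], [0, 0, 0, 0, 0, 0, 0.718], [0, 0, 0, 0, 0, 0, 0.714], [0, 0, 0, 0, 0, 0, 0.7], [0, 0, 0, 0, 0, 0, 0.66], [0, 0, 0, 0, 0, 0, 0.6], [0, 0, 0, 0, 0, 0, 0.55], [0, 0, 0, 0, 0, 0, 0.55]],
  ],
)

```text
time: 36.5
tool_pos: [0.5599, -0.0306, 0.0319]
tool_rot: [0.002, 0.758, 0.653, 0.002]
contact_force: [-0.7, 0.2, 0.1]
gripper_width: 0.45
grasp_force: 0.0
```

```bash
python3 -c "
from h import *
st()"
```

```text
t 36.5 p [ 0.5599 -0.0306  0.0319] yang -8.51 tilt [ 0.0058 -0.0008] | rest xy mm 7.6 9.1 Frest -0.72 0.09 0.11 w 0.45 g 0.0 T [0.01 0.05 0.02]
```

move_arm(
  plan=[
    [[-0.01, -0.025, 0, 0, 0, 0, 0.5], [0, 0, -0.05, 0, 0, 0, 0.5], [0, 0, -0.1, 0, 0, 0, 0.5], [0, 0, -0.2, 0, 0, 0, 0.5], [0, 0, -0.3, 0, 0, 0, 0.5], [0, 0, -0.3, 0, 0, 0, 0.5], [0, 0, -0.3, 0, 0, 0, 0.5], [0, 0, -0.2, 0, 0, 0, 0.5], [0, 0, 0, 0, 0, 0, 0.5], [0, 0, 0, 0, 0, 0, 0.5]],
  ],
)

```text
time: 37.75
tool_pos: [0.5548, -0.0311, 0.2045]
tool_rot: [0.001, 0.758, 0.653, 0.001]
contact_force: [0.1, 0.2, -0.6]
gripper_width: 0.5
grasp_force: 0.0
```

Run:
```python
from h import *
from m import rect
st()
w=cam("wrist"); s=cam("scene")
b,g,r=[s["pixels"][...,i].astype(int) for i in range(3)]
print(rect(s,(320,140,430,250),(b>r+8)&(b>50),.025))
C=cloud(s);m=(s["depth"]>0)&(C[...,2]>.06)&(C[...,2]<.085)&(np.hypot(C[...,0]-.556,C[...,1]+.032)<.03)
print(m.sum(),C[m].mean(0) if m.sum() else "")
a=cv2.resize(s["pixels"][130:260,310:440],(500,500)); cv2.imwrite("pics/e.png",np.hstack([cv2.resize(a,(300,300)),cv2.resize(w["pixels"],(480,300))]))
```

```text
t 37.75 p [ 0.5548 -0.0311  0.2045] yang -8.51 tilt [ 0.0034 -0.0005] | rest xy mm 2.7 7.9 Frest 0.07 0.21 -0.6 w 0.5 g 0.0 T [ 0.01 -0.01  0.02]
[563.4 -33.3 141.4  82.   81.6]
104 [ 0.55547336 -0.03131097  0.06993178]
```

View pics/e.png

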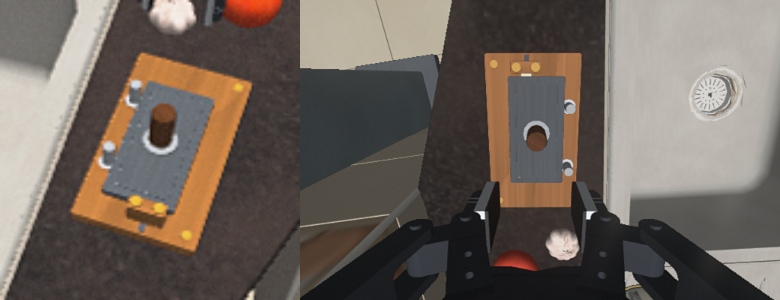

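In both views the plate lies flat, its back edge against both dowels (wrist view (569,107) and (568,167)) and its left end at the stop's pad (527,75). Its long axis measures 81.6° against the rest's 81.5°. I hand the job in.

```bash
python3 -c "
from plant import manip
print(manip.job_done())"
```

```text
the job is handed in; nothing more can be done
None
```

The job is handed in: the press lies flat on the rest against both dowels and the end stop, after about 14 N on the dowel pair and roughly 11–19 N on the stop (sliding friction uncertain); it was then released with the robot clear at 37.8 s, and no verdict came back.

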